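Upend the settled coating bottle and start it on the shaker

TASK

The coating has settled in the closed bottle with the red cap: turn that bottle upside down, cap pointing down to within about 30 degrees, and keep it so for one to two seconds. Then set it gently back upright in the middle of the black pad on the shaker's steel plate, let go of it, and only then start the shaker with its green button, pressed fully in. Leave the blue and red buttons, the other bottles and the circuit board alone.

Things in the scene. Friction and masses are not known exactly. Their poses are not given: they have to be found in the camera images.
- coating: The coating bottle: closed amber glass bottle with a red screw cap and a red band on its white paper label; the only red cap. Straight round body 54 mm in diameter from the underside to 110 mm, shoulder to 119 mm, cap 38 mm in diameter from 122 to 142 mm (top). About 0.2 to 0.45 kg. Origin: centre of its underside; z along its axis towards the cap.
- thinner: Closed amber glass bottle, the same shape as the red-capped one (54 mm diameter, 142 mm high), but with a blue screw cap and a blue band on its paper label. Origin: centre of its underside, z up along its axis. A bystander.
- primer: Closed amber glass bottle, the same shape as the red-capped one (54 mm diameter, 142 mm high), but with a white screw cap and a grey band on its paper label. Origin: centre of its underside, z up along its axis. A bystander.
- board: Loose green circuit board, 100 x 160 mm (x, y), 4 mm thick, with parts on it up to 26 mm high. Origin: centre of its underside. A bystander.
- shaker: Orbital shaker, fixed: white housing 320 x 250 mm (x, y), top 55 mm above the table. Origin: centre of its underside; -x is the front with the buttons. Round steel plate (196 mm diameter, top at 67 mm), centre at x = +45 mm; it stays still. Buttons at x = -125 mm: green y = +75, blue y = 0, red y = -75 mm.
- pad (a point): Centre of the top of the round black rubber pad (84 mm diameter) in the middle of the steel plate, 70 mm above the table; axes as the shaker's.
- start (a joint): Green (start) round push button (30 mm diameter) on the shaker's front panel. Joint value 0 = out, 0.006 m = fully in; it springs back; fully in takes about 5 N.
- start_top (a point): Centre of the top face of the green button when out, 73 mm above the table, 18 mm above the panel. Pressing is straight down.
- mode (a joint): Blue (mode) round push button (30 mm diameter) on the shaker's front panel. Joint value 0 = out, 0.006 m = fully in; it springs back; fully in takes about 5 N.
- mode_top (a point): Centre of the top face of the blue button when out, 73 mm above the table, 18 mm above the panel. Pressing is straight down.
- stop (a joint): Red (stop) round push button (30 mm diameter) on the shaker's front panel. Joint value 0 = out, 0.006 m = fully in; it springs back; fully in takes about 5 N.
- stop_top (a point): Centre of the top face of the red button when out, 73 mm above the table, 18 mm above the panel. Pressing is straight down.

How it is judged (in metres and radians):
On the way, in this order (a step that is already met when the one before it is completed fails the run):
1. the red-capped bottle is upside down (its axis at least 146 degrees from upright) for 0.7 s (angle between coating's own z axis and vertical above 2.55 rad), for 0.7 s.
2. the bottle stands upright on the middle of the black pad, let go and at rest (angle between coating's own z axis and vertical below 0.12 rad and horizontal distance between coating and pad below 0.02 m and z of coating in the frame of pad between -0.005 and 0.005 m and linear speed of coating below 0.02 m/s and angular speed of coating below 0.2 rad/s and contact force between the fingers and coating below 0.05 N), for 0.2 s.
3. the green button is pressed in by at least 4 mm while the bottle stands there (value of joint start above 0.004 m and angle between coating's own z axis and vertical below 0.12 rad and horizontal distance between coating and pad below 0.02 m and z of coating in the frame of pad between -0.005 and 0.005 m and linear speed of coating below 0.02 m/s and angular speed of coating below 0.2 rad/s), for 0.03 s.
At the end, for the whole second after the job is handed in: The red-capped bottle stands upright (within 7 degrees) and at rest on the black pad, its centre within 20 mm of the pad's centre, and the green button, having been pressed, is out again (all of step 2 and value of joint start below 0.002 m); the robot touches nothing.
It fails at once if the bottle is dropped or slammed onto the shaker (meets the pad at over 0.4 m/s, a fall of about 10 mm, or a contact over 40 N) (contact force between coating and shaker above 40 N or (horizontal distance between coating and pad below 0.1 m and z of coating in the frame of pad below 0.01 m and linear speed of coating above 0.4 m/s)).
It fails at once if the blue or the red button is pressed in by more than 3 mm (value of joint any of mode, stop above 0.003 m).
It fails at once if the blue-capped bottle is shifted by more than 25 mm or tipped (distance of thinner from where it was at the start of the episode above 0.025 m or angle between thinner's own z axis and vertical above 0.3 rad).
It fails at once if the white-capped bottle is shifted by more than 25 mm or tipped (distance of primer from where it was at the start of the episode above 0.025 m or angle between primer's own z axis and vertical above 0.3 rad).
It fails at once if the circuit board is shifted by more than 25 mm (distance of board from where it was at the start of the episode above 0.025 m).
It also fails if it takes over 61 s, if anything falls off the work surface, if the arm or the gripper's body presses on something with over 40 N, if the wrist force passes 120 N, or if a joint passes its speed limit or range.

ROBOT

A 6-joint arm with a two-finger parallel gripper is mounted at the origin on the work surface. World frame = base frame: x ahead of the robot, y to its left, z up, the work surface at z = 0. Lengths are in mm, angles in degrees, forces in N, time in s.
With the tool pointing down it reaches from about 350 to 975 mm from the base axis. Payload 4.9 kg.
Tool frame: the origin (TCP) lies midway between the tips of the shut fingers; the grasp point (between the pads) lies 19 mm behind it (grip_point_offset is the distance from the TCP to the grasp point, in mm); z points along the fingers, x is the direction in which the jaws open and shut, and the axes are right-handed (so a half turn about z gives the same grasp; the last joint's range is limited). The gripper opens to 85 mm and grips with 20 to 120 N. Pads are 22 mm wide; open, the fingers measure 114 mm over their backs; the gripper's body (76 mm by 85 mm) begins 54 mm behind the grasp point. The pads swing forward as they close: fully open they stand 13 mm farther back than shut.
Start: joints at [-75.459, 3.019, 92.412, -0, 84.569, -6.818], TCP at [227.634, -582.052, 231.304] pointing down, gripper open.
Joint ranges: [-172.51, 172.51], [-57.92, 126.97], [3.15, 148.05], [-58.71, 238.71], [5.1, 150.11], [-179.66, 179.66]. Speed limits (degrees/s): [147.25, 147.25, 180, 180, 180, 180].

INTERFACE

Orientations are given as a 3x3 rotation matrix whose columns are the frame's x, y, z axes.
In Python, from workcell import read_state, capture, camera_info, close_job, find_in, regions_of, landmark_of, grip_point_offset gives the robot as it stands.
- The arm moves only by the tool move_arm, never from a script. Its arguments are lists of equal length, an entry for each row: "translation": the shift along the tool's x, y, z in m, a list of three; "dr": the turn, a rotation vector about the tool's x, y, z in rad, a list of three. In form: {"translation": [[dx, dy, dz], ...], "dr": [[wx, wy, wz], ...]}. A call has 1 to 8 rows; each row is the pose to reach, as a shift and turn from the pose commanded when the call began, along the tool's axes at that moment; what a row does not reach only later rows make up. A row lasts 1/12 s, in which the tool goes at most 41.7 mm and 7.16 degrees, less where a joint would pass 70% of its speed; a pose out of reach is approached as far as the arm can. A call with a gripper value outside its range is refused whole. "fingers" is the opening, from -1 (shut) to 1 (fully open), set as the call begins (left out, the last holds). The fingers move at their own pace and stop on an object; "force" is the grip in N (left out, the last holds). Time passes only in rows, so rows that repeat a pose let the fingers close. It gives the time, the measured TCP pose, the force and the opening at its end, in the units of the state.
- read_state(): the state, without advancing time (a new reading comes with each control period).
- capture(name): name is "side" or "top" or "wrist"; returns the picture (420x560x3 uint8, red, green, blue); there is no depth.
- camera_info(name): a dict with "vertical_fov" (degrees; the focal length in pixels is half the picture's height over the tangent of half this angle, whatever the lens; pixels are square), "cx", "cy" (the principal point, pixels), "dist_coeffs" ([k1, k2, p1, p2, k3] as OpenCV has them; the pictures are not rectified), "cam_to_world" (4x4, takes a point from camera to world coordinates). Camera axes: x right, y down, z forward; pixel columns grow to the right and rows downward; lengths in mm; the calibration is good to about 2 mm. A picture is of the moment at which its call begins: read the wrist's pose just before it. camera_info takes no time and is no camera call; for the wrist camera it gives the pose at the moment of the call.
- close_job(): hands the job in, once; it reports no verdict.
Trained networks look in the newest picture that a camera, given by its name, has taken for a name from the list of things; names that differ only in an ending like _2 or _b are one class to them, and where a whole thing is asked for, a point or a joint stands for the part that bears it (a point fixed in the world has none). Each returns a list of dicts, best first, with "confidence" (0 to 1); they miss things now and then, are a little off and sometimes report something else, mostly with a low value. They report only what shows in the picture. A call takes as long as a camera call.
- find_in(camera, thing): "at" ([column, row] in pixels, amid what is visible of it).
- regions_of(camera, thing): "pixels" (420x560 bool, what is visible of it) and "at" ([column, row] in pixels, amid what is visible of it).
- landmark_of(camera, thing): "at" ([column, row] in pixels: a listed point, or the origin of a listed thing).
The state is a dict: "clock": time; "qpos": joint angles; "joint_vel": joint speeds; "joint_efforts": joint torques, N m; "eef_pos": TCP position; "tool_rot": TCP orientation; "contact_force": force on the tool from outside, world axes, zero at the start; "ft_torque": the same for the moment, N m; "gripper_width": finger opening in mm.
Only numpy, scipy, OpenCV 4.12 (cv2) and the standard library are available. Lean on these libraries where they do the work, as an engineer would, in place of code of your own. Each camera call takes 0.05 s, during which the arm holds its last target. There are 200 camera calls.

## Working session

There is one attempt and no reset: what is moved stays moved. The work goes in short steps, Python scripts to look and compute and a tool call to move; the robot and the scene stay as the last step left them, time stands still between calls to the robot, and variables do not carry over. Pictures are saved under pics/ and viewed, about 8 in all and at most 12, crops included, and the job is handed in when it is done.

Besides the shell and the picture viewer there is one more tool, called after ">>>" by a JSON object that holds its "name" and its "arguments", one argument or row to a line. move_arm: Moves the arm, as the interface text tells. Its arguments: {"type":"object","properties":{"translation":{"type":"array"},"dr":{"type":"array"},"fingers":{"type":"number"},"force":{"type":"number"}},"required":["translation","dr"]}

```bash
mkdir -p pics
cat > h.py <<'E'
import numpy as np, cv2
from workcell import *
def K(i):
    f=210/np.tan(np.radians(i["vertical_fov"]/2)); return np.array([[f,0,i["cx"]],[0,f,i["cy"]],[0,0,1]])
def ray(cam,px,i=None):
    i=i or camera_info(cam); T=np.array(i["cam_to_world"])
    p=cv2.undistortPoints(np.array([[px]],float),K(i),np.array(i["dist_coeffs"],float))[0,0]
    return T[:3,3], T[:3,:3]@np.array([p[0],p[1],1])
def atz(cam,px,z,i=None):
    o,d=ray(cam,px,i); return o+d*(z-o[2])/d[2]
def proj(cam,P,i=None):
    i=i or camera_info(cam); T=np.linalg.inv(np.array(i["cam_to_world"]))
    P=np.atleast_2d(np.array(P,float))
    return cv2.projectPoints(P,cv2.Rodrigues(T[:3,:3])[0],T[:3,3],K(i),np.array(i["dist_coeffs"],float))[0][:,0]
def save(n,im): cv2.imwrite(n,im[:,:,::-1])
E
python3 - <<'E'
from h import *
s=read_state(); print(s["tool_rot"],s["clock"],grip_point_offset)
for c in ["top","side"]:
    im=capture(c); save(f"pics/{c}0.png",im)
    print(c,np.round(camera_info(c)["cam_to_world"],2).tolist())
    for t,z in [("coating",0),("thinner",0),("primer",0),("board",0),("shaker",0),("pad",70),("start_top",73),("mode_top",73),("stop_top",73)]:
        for r in landmark_of(c,t)[:2]: print(t,round(r["confidence"],2),np.round(r["at"]),np.round(atz(c,r["at"],z)))
E
```

```text
[[ 3.64254108e-01 -9.31299465e-01 -5.01139095e-04]
 [-9.31297357e-01 -3.64254359e-01  1.99866527e-03]
 [-2.04389800e-03 -2.61312522e-04 -9.99997877e-01]] 0.0 18.700000000000003
top [[-0.01, -0.99, 0.11, 451.19], [-1.0, 0.01, -0.01, 7.46], [0.01, -0.11, -0.99, 1092.52], [0.0, 0.0, 0.0, 1.0]]
coating 0.57 [408. 272.] [ 406. -354.    0.]
thinner 0.88 [297. 225.] [536. -52.   0.]
primer 0.96 [354. 228.] [ 526. -211.    0.]
board 0.83 [353. 162.] [ 712. -212.    0.]
pad 0.7 [176. 186.] [637. 267.  70.]
start_top 0.56 [130. 248.] [476. 381.  73.]
mode_top 0.46 [162. 251.] [469. 299.  73.]
stop_top 0.46 [190. 256.] [454. 226.  73.]
side [[-1.0, -0.01, 0.01, 548.58], [-0.02, 0.63, -0.78, 688.64], [0.0, -0.78, -0.63, 623.95], [0.0, 0.0, 0.0, 1.0]]
coating 0.83 [334. 154.] [ 404. -346.    0.]
thinner 0.62 [290. 216.] [543. -47.   0.]
primer 0.67 [298. 180.] [ 518. -205.    0.]
board 0.77 [234. 177.] [ 702. -216.    0.]
shaker 0.71 [266. 330.] [584. 281.   0.]
pad 0.74 [235. 301.] [638. 270.  70.]
start_top 0.56 [334. 354.] [473. 368.  73.]
mode_top 0.78 [332. 312.] [470. 292.  73.]
mode_top 0.25 [288. 216.] [548.  40.  73.]
stop_top 0.7 [230. 179.] [ 692. -101.   73.]
stop_top 0.69 [340. 279.] [448. 219.  73.]
```

View pics/top0.png

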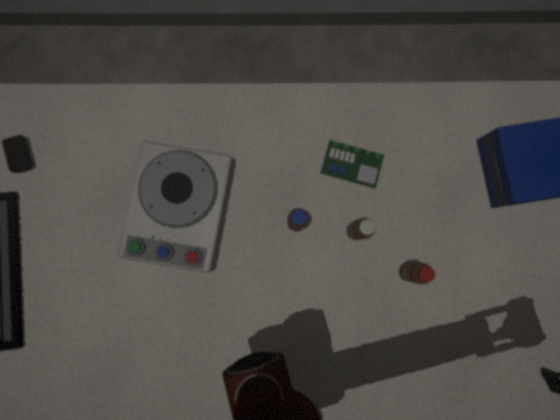

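View pics/side0.png

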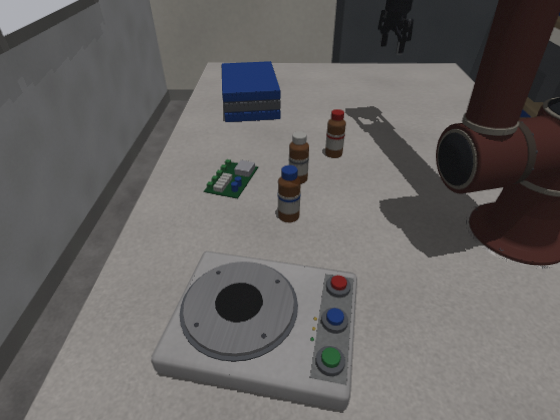

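Pictures 1–2: the red-capped bottle is at top (427,273) / side (336,135). The pad is at top (177,187), the green button at (136,247), and the board and other bottles are clear of the approach.

I'll tilt the tool sideways first, which also gives joint data for the kinematics.

>>> {"name": "move_arm", "arguments": {
  "translation": [
    [0, 0, 0],
    [0, 0, 0],
    [0, 0, 0],
    [0, 0, 0],
    [0, 0, 0],
    [0, 0, 0],
    [0, 0, 0],
    [0, 0, 0]
  ],
  "dr": [
    [0.125, 0, 0],
    [0.25, 0, 0],
    [0.375, 0, 0],
    [0.5, 0, 0],
    [0.625, 0, 0],
    [0.75, 0, 0],
    [0.875, 0, 0],
    [1.0, 0, 0]
  ],
  "fingers": 1
}}

```text
clock: 1.67
eef_pos: [226.9, -582.9, 232.5]
tool_rot: [[0.363, -0.499, 0.787], [-0.932, -0.197, 0.305], [0.003, -0.844, -0.536]]
contact_force: [0.0, 0.3, -0.7]
gripper_width: 85.4
```

```bash
cat >> h.py <<'E'
import json,os
from scipy.spatial.transform import Rotation as Ro
def log():
    s=read_state()
    with open("log.jsonl","a") as f: f.write(json.dumps([list(map(float,s["qpos"])),list(map(float,s["eef_pos"])),np.array(s["tool_rot"]).tolist()])+"\n")
    print("t",round(s["clock"],2),"q",np.round(s["qpos"],1),"p",np.round(s["eef_pos"],1),"w",s["gripper_width"],"F",np.round(s["contact_force"],1))
    print(np.round(s["tool_rot"],3).tolist()); return s
def Rj(q):
    return [Ro.from_euler("z",q[0],degrees=True),]
E
echo '[[-75.459,3.019,92.412,0,84.569,-6.818],[227.634,-582.052,231.304],[[0.36425,-0.9313,-0.0005],[-0.9313,-0.36425,0.002],[-0.00204,-0.00026,-1]]]' > log.jsonl
python3 - <<'E'
from h import *
s=log()
def blobs(c,z,name,mask):
    n,l,st,ce=cv2.connectedComponentsWithStats(mask.astype(np.uint8))
    for k in range(1,n):
        if st[k,4]>25: print(c,name,np.round(ce[k],1),st[k,4],np.round(atz(c,ce[k],z),1))
for c in ["top","side"]:
    im=capture(c).astype(int); r,g,b=im[...,0],im[...,1],im[...,2]
    m=lambda a,b1,c1:(a>1.6*b1)&(a>1.6*c1)&(a>60)
    blobs(c,138,"red@138",(r>2.5*g)&(r>2.5*b)&(r>90)); 
    blobs(c,73,"red@73",(r>2.5*g)&(r>2.5*b)&(r>90)); 
    blobs(c,73,"green",m(g,r,b)); 
    R=regions_of(c,"pad")
    if R: print("padreg",R[0]["at"],R[0]["pixels"].sum(),atz(c,R[0]["at"],70))
    # pad: dark blob near expected
    u,v=np.round(proj(c,[637,268,70])[0]).astype(int); w=np.zeros(im.shape[:2],bool); w[v-35:v+35,u-45:u+45]=1
    blobs(c,70,"dark",w&(im.sum(2)<130))
E
```

```text
t 1.67 q [-95.8  14.7  92.2  50.3 102.2 -29.4] p [ 226.9 -582.9  232.5] w 85.35038924678727 F [ 0.   0.3 -0.7]
[[0.363, -0.499, 0.787], [-0.932, -0.197, 0.305], [0.003, -0.844, -0.536]]
top green [134.2 246.9] 60 [479.1 369.6  73. ]
padreg [177.4, 204.8] 11340 [587.07648781 262.28665475  70.        ]
top dark [176.5 187.4] 729 [632.8 265.4  70. ]
side red@138 [337.5 112. ] 44 [ 405.9 -353.8  138. ]
side red@138 [338.7 281.1] 136 [463.2 278.7 138. ]
side red@73 [337.5 112. ] 44 [ 386.8 -493.2   73. ]
side red@73 [338.7 281.1] 136 [451.8 223.9  73. ]
side green [330.7 356.2] 249 [478.7 372.4  73. ]
padreg [263.8, 329.6] 24234 [584.52762693 326.22802481  70.        ]
side dark [238.5 302. ] 1414 [632.2 272.2  70. ]
```

Run:
```python
from h import *
import itertools
D=[json.loads(l) for l in open("log.jsonl")]
E=lambda a,t:Ro.from_euler(a,t,degrees=True).as_matrix()
for sg in itertools.product([1,-1],repeat=3):
    Cs=[]
    for q,p,R in D:
        M=E("z",q[0])@E("y",q[1]+q[2])@E("z",sg[0]*q[3])@E("y",sg[1]*q[4])@E("z",sg[2]*q[5])
        Cs.append(M.T@np.array(R))
    e=np.degrees(Ro.from_matrix(Cs[0].T@Cs[1]).magnitude())
    print(sg,round(e,2),np.round(Cs[0],2).tolist() if e<2 else "")
im=capture("top").astype(int);r,g,b=im[...,0],im[...,1],im[...,2]
m=(r>2*g)&(r>2*b)&(r>60); m[:, :380]=0; m[300:]=0
n,l,st,ce=cv2.connectedComponentsWithStats(m.astype(np.uint8))
for k in range(1,n):
    if st[k,4]>15: print(ce[k],st[k,4],atz("top",ce[k],140))
```

```text
(1, 1, 1) 0.12 [[-1.0, -0.0, 0.0], [0.0, -1.0, 0.0], [0.0, 0.0, 1.0]]
(1, 1, -1) 45.15 
(1, -1, 1) 57.0 
(1, -1, -1) 34.56 
(-1, 1, 1) 100.68 
(-1, 1, -1) 116.37 
(-1, -1, 1) 111.73 
(-1, -1, -1) 100.81 
[426.21212121 273.67272727] 165 [ 406.56540206 -351.07800089  140.        ]
```

>>> {"name": "move_arm", "arguments": {
  "translation": [
    [-0.022, 0, 0.03],
    [-0.044, 0, 0.06],
    [-0.066, 0, 0.09],
    [-0.088, 0, 0.12],
    [-0.109, 0, 0.15],
    [-0.13, 0, 0.18],
    [-0.151, 0, 0.21],
    [-0.151, 0, 0.21]
  ],
  "dr": [
    [0, 0, 0],
    [0, 0, 0],
    [0, 0, 0],
    [0, 0, 0],
    [0, 0, 0],
    [0, 0, 0],
    [0, 0, 0],
    [0, 0, 0]
  ]
}}

```text
clock: 2.58
eef_pos: [338.9, -369.3, 114.9]
tool_rot: [[0.371, -0.504, 0.78], [-0.929, -0.196, 0.315], [-0.006, -0.841, -0.541]]
contact_force: [-0.2, 0.0, -1.3]
gripper_width: 85.1
```

```bash
cat > kin.py <<'E'
from h import *
E=lambda a,t:Ro.from_euler(a,t,degrees=True).as_matrix()
LO=np.array([-172.51,-57.92,3.15,-58.71,5.1,-179.66]);HI=np.array([172.51,126.97,148.05,238.71,150.11,179.66])
def mats(q):
    A=E("z",q[0]);B=A@E("y",q[1]);C=A@E("y",q[1]+q[2]);Dm=C@E("z",q[3])@E("y",q[4]);return A,B,C,Dm,Dm@E("z",q[5])@np.diag([-1,-1,1])
def rows(q):
    A,B,C,Dm,R=mats(q); return np.column_stack([A[:,0],A[:,1],A[:,2],B[:,2],C[:,0],C[:,2],Dm[:,2]]) # ex,ey,h,a,c,b,d
def fit():
    D=[json.loads(l) for l in open("log.jsonl")]
    M=np.vstack([rows(q) for q,_,_ in D]);p=np.concatenate([p for _,p,_ in D])
    x=np.linalg.lstsq(np.vstack([M,0.01*np.eye(7)]),np.r_[p,np.zeros(7)],rcond=None)[0]
    return x,np.abs(M@x-p).max()
def ik(p,R,q0,x):
    from scipy.optimize import least_squares
    f=lambda q:np.r_[rows(q)@x-p,300*Ro.from_matrix(mats(q)[4].T@R).as_rotvec()]
    r=least_squares(f,np.clip(q0,LO+.1,HI-.1),bounds=(LO,HI)); return r.x,np.abs(r.fun).max()
E
python3 - <<'E'
from kin import *
s=log(); x,e=fit(); print(np.round(x,1),e)
capture("wrist"); im=capture("wrist"); save("pics/w1.png",im); print([ (r["confidence"],r["at"]) for r in find_in("wrist","coating")], proj("wrist",[[406,-352,0],[406,-352,142]]))
E
```

```text
t 2.58 q [-84.2  -0.6 121.8  54.1  85.4 -34.2] p [ 338.9 -369.3  114.9] w 85.05122851872154 F [-0.2  0.  -1.3]
[[0.371, -0.504, 0.78], [-0.929, -0.196, 0.315], [-0.006, -0.841, -0.541]]
[  0.7  74.3 238.  425.9  95.6 609.1 279.3] 0.14680100893042436
[(0.72, [290.1, 204.9])] [[281.59393523 275.34989603]
 [283.5118745  133.12140047]]
```

View pics/w1.png

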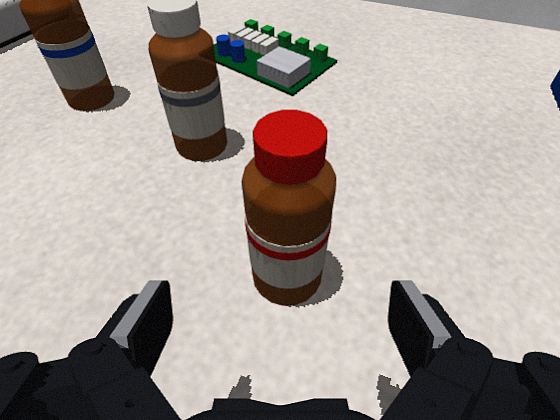

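Picture 3: the cap-top centre is at (290,131) against a predicted (283,133), so the bottle is 3–4 mm further to tool +x than I measured. I'll refine with the current settled pose.

Run:
```python
from kin import *
s=log(); R=np.array(s["tool_rot"]);p=np.array(s["eef_pos"])
i=camera_info("wrist"); im=capture("wrist").astype(int); r,g,b=im[...,0],im[...,1],im[...,2]
# rim ellipse of cap: fit model by brightness-free: use red mask centroid vs projected cap cylinder
m=((r>2.5*g)&(r>2.5*b)&(r>80)).astype(np.uint8); n,l,st,ce=cv2.connectedComponentsWithStats(m); k=max(range(1,n),key=lambda k:st[k,4]); print(st[k],ce[k])
T=np.linspace(0,2*np.pi,60)
def sil(xy):
    P=np.array([[xy[0]+19*np.cos(t),xy[1]+19*np.sin(t),z] for t in T for z in(122,142)]); q=cv2.convexHull(proj("wrist",P,i).astype(np.float32))
    M=cv2.moments(q); return np.array([M["m10"]/M["m00"],M["m01"]/M["m00"]])
from scipy.optimize import least_squares
f=least_squares(lambda v:sil(v)-ce[k],[406,-352],diff_step=1e-3); print("coating",f.x,f.fun)
for z in (72,): 
    t=np.r_[f.x,z]+23*R[:,2]; print("delta tool", np.round(R.T@(t-p),1),np.round(t,1))
```

```text
t 2.73 q [-84.5  -0.5 121.1  54.2  85.4 -34.2] p [ 338.  -377.7  119.6] w 85.556796226009 F [ 0.1 -0.2  0.3]
[[0.366, -0.503, 0.783], [-0.931, -0.202, 0.305], [0.004, -0.84, -0.542]]
[ 245  112   72   67 3118] [277.89159718 138.51699808]
coating [ 412.52506891 -346.36327418] [-2.28044655e-07  4.16805477e-07]
delta tool [ -2.1  -3.8 116.7] [ 430.5 -339.3   59.5]
```

>>> {"name": "move_arm", "arguments": {
  "translation": [
    [-0.001, -0.002, 0.025],
    [-0.001, -0.002, 0.05],
    [-0.001, -0.002, 0.075],
    [-0.001, -0.002, 0.095],
    [-0.001, -0.002, 0.105],
    [-0.001, -0.002, 0.113],
    [-0.001, -0.002, 0.113],
    [-0.001, -0.002, 0.113]
  ],
  "dr": [
    [0, 0, 0],
    [0, 0, 0],
    [0, 0, 0],
    [0, 0, 0],
    [0, 0, 0],
    [0, 0, 0],
    [0, 0, 0],
    [0, 0, 0]
  ]
}}

```text
clock: 3.45
eef_pos: [426.5, -342.2, 59.2]
tool_rot: [[0.364, -0.503, 0.784], [-0.931, -0.198, 0.306], [0.002, -0.841, -0.54]]
contact_force: [0.5, 0.2, 0.9]
gripper_width: 85.4
```

Run:
```python
from kin import *
s=log(); x,e=fit(); print(np.round(x,1),e); save("pics/w2.png",capture("wrist"))
```

```text
t 3.45 q [-73.1   6.5 121.6  61.   73.6 -35.2] p [ 426.5 -342.2   59.2] w 85.43116827765563 F [0.5 0.2 0.9]
[[0.364, -0.503, 0.784], [-0.931, -0.198, 0.306], [0.002, -0.841, -0.54]]
[4.000e-01 7.430e+01 2.381e+02 4.260e+02 9.560e+01 6.095e+02 2.794e+02] 0.09601833755789357
```

View pics/w2.png

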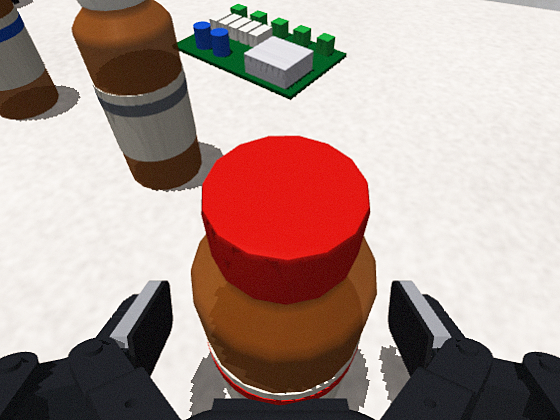

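Picture 4: the bottle sits centred between the pads (body centre about x=284, jaws about 280). Closing.

>>> {"name": "move_arm", "arguments": {
  "translation": [
    [0, 0, 0],
    [0, 0, 0],
    [0, 0, 0],
    [0, 0, 0],
    [0, 0, 0],
    [0, 0, 0],
    [0, 0, 0],
    [0, 0, 0]
  ],
  "dr": [
    [0, 0, 0],
    [0, 0, 0],
    [0, 0, 0],
    [0, 0, 0],
    [0, 0, 0],
    [0, 0, 0],
    [0, 0, 0],
    [0, 0, 0]
  ],
  "fingers": -1,
  "force": 70
}}

```text
clock: 4.17
eef_pos: [426.6, -342.2, 59.4]
tool_rot: [[0.363, -0.502, 0.785], [-0.932, -0.198, 0.305], [0.002, -0.842, -0.54]]
contact_force: [-3.0, -2.9, 6.0]
gripper_width: 52.1
```

Run:
```python
from kin import *
s=log(); x,e=fit(); q=np.array(s["qpos"]);R=np.array(s["tool_rot"]);p=np.array(s["eef_pos"])
b=R.T@[0,0,1]; print("bottle axis in tool",b)
# plan flip: lift then reorient. candidates: tool z elevation el, heading az ; bottle down => up axis -> -z
print("lift",np.round(R.T@[0,0,200]))
for pos in ([430,-342,330],[480,-250,350],[550,0,350]):
  for az in (0,30,60,90,120):
    for el in (0,15,32):
      c=np.radians(az);e_=np.radians(el); z=np.array([np.cos(c)*np.cos(e_),np.sin(c)*np.cos(e_),np.sin(e_)])
      xx=-np.array([np.sin(c),-np.cos(c),0]); Rt=np.column_stack([xx,np.cross(z,xx),z])
      best=min((ik(pos,Rt,q+d,x) for d in ([0,0,0,0,0,180],[0,0,-30,30,0,180],[0,0,-30,90,-20,150])),key=lambda r:r[1])
      up=(Rt@b)[2]
      if best[1]<1: print(pos,az,el,"tilt",round(np.degrees(np.arccos(up))),np.round(best[0]))
```

```text
t 4.17 q [-73.1   6.5 121.6  61.   73.6 -35.2] p [ 426.6 -342.2   59.4] w 52.13393989765404 F [-3.  -2.9  6. ]
[[0.363, -0.502, 0.785], [-0.932, -0.198, 0.305], [0.002, -0.842, -0.54]]
bottle axis in tool [ 0.00182998 -0.84174341 -0.53987469]
lift [   0. -168. -108.]
[430, -342, 330] 0 0 tilt 147 [-78. -24. 134.  94.  78. 160.]
[430, -342, 330] 0 15 tilt 162 [-76. -14. 135. 110.  86. 147.]
[430, -342, 330] 0 32 tilt 179 [-71.   0. 132. 125.  99. 135.]
[430, -342, 330] 30 0 tilt 147 [-77.  -1. 115.  83. 105. 155.]
[430, -342, 330] 30 15 tilt 162 [-76.   6. 116.  95. 111. 151.]
[430, -342, 330] 30 32 tilt 179 [-72.  14. 116. 109. 119. 148.]
[430, -342, 330] 60 0 tilt 147 [-70.  16.  96.  72. 127. 152.]
[430, -342, 330] 60 15 tilt 162 [-69.  21.  98.  85. 131. 155.]
[430, -342, 330] 60 32 tilt 179 [-67.  26. 100. 100. 137. 159.]
[430, -342, 330] 90 0 tilt 147 [-61.  28.  80.  60. 146. 146.]
[480, -250, 350] 0 0 tilt 147 [-65. -38. 141.  96.  65. 167.]
[480, -250, 350] 0 15 tilt 162 [-63. -28. 142. 116.  73. 148.]
[480, -250, 350] 0 32 tilt 179 [-58. -10. 139. 134.  89. 132.]
[480, -250,
[... 711 characters left out ...]
37. -34. 138.  96.  68. 165.]
[550, 0, 350] 30 15 tilt 162 [-36. -24. 140. 115.  76. 148.]
[550, 0, 350] 30 32 tilt 179 [-31.  -8. 137. 132.  91. 133.]
[550, 0, 350] 60 0 tilt 147 [-39.  -9. 120.  87.  99. 159.]
[550, 0, 350] 60 15 tilt 162 [-38.  -1. 121.  99. 105. 152.]
[550, 0, 350] 60 32 tilt 179 [-34.   8. 121. 114. 113. 147.]
[550, 0, 350] 90 0 tilt 147 [-34.  10. 101.  77. 121. 155.]
[550, 0, 350] 90 15 tilt 162 [-33.  16. 102.  89. 126. 156.]
[550, 0, 350] 90 32 tilt 179 [-30.  21. 104. 104. 131. 158.]
[550, 0, 350] 120 0 tilt 147 [-25.  24.  83.  66. 141. 151.]
[550, 0, 350] 120 15 tilt 162 [-25.  28.  86.  81. 146. 159.]
[550, 0, 350] 120 32 tilt 179 [-23.  32.  90. 101. 149. 171.]
```

>>> {"name": "move_arm", "arguments": {
  "translation": [
    [0, -0.017, -0.011],
    [0, -0.042, -0.027],
    [0, -0.0715, -0.046],
    [0, -0.101, -0.065],
    [0, -0.1305, -0.084],
    [0, -0.16, -0.103],
    [0, -0.1895, -0.122],
    [0, -0.219, -0.141]
  ],
  "dr": [
    [0, 0, 0],
    [0, 0, 0],
    [0.1, 0, 0],
    [0.2, 0, 0],
    [0.3, 0, 0],
    [0.4, 0, 0],
    [0.5, 0, 0],
    [0.6, 0, 0]
  ]
}}

```text
clock: 4.83
eef_pos: [425.6, -340.3, 317.9]
tool_rot: [[0.365, 0.028, 0.931], [-0.931, 0.015, 0.364], [-0.004, -1.0, 0.031]]
contact_force: [0.4, -0.2, -4.4]
gripper_width: 52.3
```

>>> {"name": "move_arm", "arguments": {
  "translation": [
    [0, 0, 0],
    [0, 0, 0],
    [0, 0, 0],
    [0, 0, 0]
  ],
  "dr": [
    [0.1, 0, 0],
    [0.2, 0, 0],
    [0.28, 0, 0],
    [0.28, 0, 0]
  ]
}}

```text
clock: 5.17
eef_pos: [426.3, -338.9, 313.3]
tool_rot: [[0.366, 0.278, 0.888], [-0.931, 0.122, 0.345], [-0.012, -0.953, 0.303]]
contact_force: [-0.7, 0.5, -6.1]
gripper_width: 52.0
```

Run:
```python
from kin import *
s=log(); x,e=fit(); print(np.round(x,1),e); save("pics/s3.png",capture("side"))
```

```text
t 5.17 q [-76.8   3.6 122.3 100.1 106.6 -32.4] p [ 426.3 -338.9  313.3] w 52.03820822684575 F [-0.7  0.5 -6.1]
[[0.366, 0.278, 0.888], [-0.931, 0.122, 0.345], [-0.012, -0.953, 0.303]]
[3.000e-01 7.430e+01 2.381e+02 4.260e+02 9.570e+01 6.095e+02 2.794e+02] 0.08270271505159599
```

View pics/s3.png

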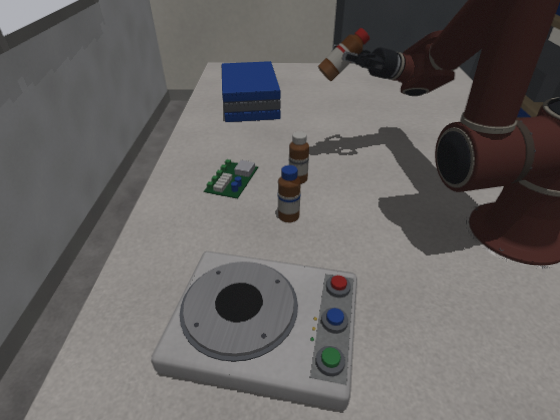

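Picture 5: the bottle is held and lifted, at (343,57), and the bystanders haven't moved. Rolling now.

>>> {"name": "move_arm", "arguments": {
  "translation": [
    [0, 0, 0],
    [0, 0, 0],
    [0, 0, 0],
    [0, 0, 0],
    [0, 0, 0],
    [0, 0, 0],
    [0, 0, 0],
    [0, 0, 0]
  ],
  "dr": [
    [0, 0, 0.1],
    [0, 0, 0.22],
    [0, 0, 0.34],
    [0, 0, 0.46],
    [0, 0, 0.58],
    [0, 0, 0.7],
    [0, 0, 0.82],
    [0, 0, 0.94]
  ]
}}

```text
clock: 5.88
eef_pos: [426.3, -341.0, 318.9]
tool_rot: [[0.441, -0.132, 0.888], [-0.456, 0.819, 0.348], [-0.773, -0.558, 0.301]]
contact_force: [0.0, 0.1, -3.7]
gripper_width: 52.6
```

>>> {"name": "move_arm", "arguments": {
  "translation": [
    [0, 0, 0],
    [0, 0, 0],
    [0, 0, 0],
    [0, 0, 0],
    [0, 0, 0],
    [0, 0, 0],
    [0, 0, 0],
    [0, 0, 0]
  ],
  "dr": [
    [0, 0, 0.12],
    [0, 0, 0.24],
    [0, 0, 0.36],
    [0, 0, 0.48],
    [0, 0, 0.6],
    [0, 0, 0.72],
    [0, 0, 0.84],
    [0, 0, 0.96]
  ]
}}

```text
clock: 6.55
eef_pos: [426.3, -341.0, 318.9]
tool_rot: [[0.145, -0.437, 0.888], [0.409, 0.843, 0.348], [-0.901, 0.313, 0.301]]
contact_force: [0.2, -0.4, -4.1]
gripper_width: 52.6
```

>>> {"name": "move_arm", "arguments": {
  "translation": [
    [0, 0, 0],
    [0, 0, 0],
    [0, 0, 0],
    [0, 0, 0],
    [0, 0, 0],
    [0, 0, 0],
    [0, 0, 0],
    [0, 0, 0]
  ],
  "dr": [
    [0, 0, 0.12],
    [0, 0, 0.24],
    [0, 0, 0.36],
    [0, 0, 0.48],
    [0, 0, 0.6],
    [0, 0, 0.72],
    [0, 0, 0.84],
    [0, 0, 0.96]
  ]
}}

```text
clock: 7.22
eef_pos: [426.2, -341.0, 318.9]
tool_rot: [[-0.275, -0.369, 0.888], [0.926, 0.148, 0.348], [-0.26, 0.918, 0.301]]
contact_force: [-0.4, 0.2, -3.7]
gripper_width: 52.0
```

>>> {"name": "move_arm", "arguments": {
  "translation": [
    [0, 0, 0],
    [0, 0, 0],
    [0, 0, 0],
    [0, 0, 0],
    [0, 0, 0],
    [0, 0, 0],
    [0, 0, 0],
    [0, 0, 0]
  ],
  "dr": [
    [0, 0, 0.12],
    [0, 0, 0.22],
    [0, 0, 0.28],
    [0, 0, 0.28],
    [0, 0, 0.28],
    [0, 0, 0.28],
    [0, 0, 0.28],
    [0, 0, 0.28]
  ]
}}

```text
clock: 7.88
eef_pos: [426.1, -341.2, 318.9]
tool_rot: [[-0.364, -0.284, 0.887], [0.932, -0.109, 0.347], [-0.002, 0.953, 0.304]]
contact_force: [0.0, -0.4, -3.9]
gripper_width: 52.4
```

Run:
```python
from kin import *
s=log(); R=np.array(s["tool_rot"]); print("tilt if no slip",np.degrees(np.arccos((R@[0,-.842,-.54])[2]))); im=capture("side"); save("pics/s4.png",cv2.resize(im[0:160,240:440],(800,640))[:600])
```

```text
t 7.88 q [-76.9   3.2 122.  100.2 106.7 147.5] p [ 426.1 -341.2  318.9] w 52.38668528837547 F [ 0.  -0.4 -3.9]
[[-0.364, -0.284, 0.887], [0.932, -0.109, 0.347], [-0.002, 0.953, 0.304]]
tilt if no slip 165.0701907973652
```

View pics/s4.png

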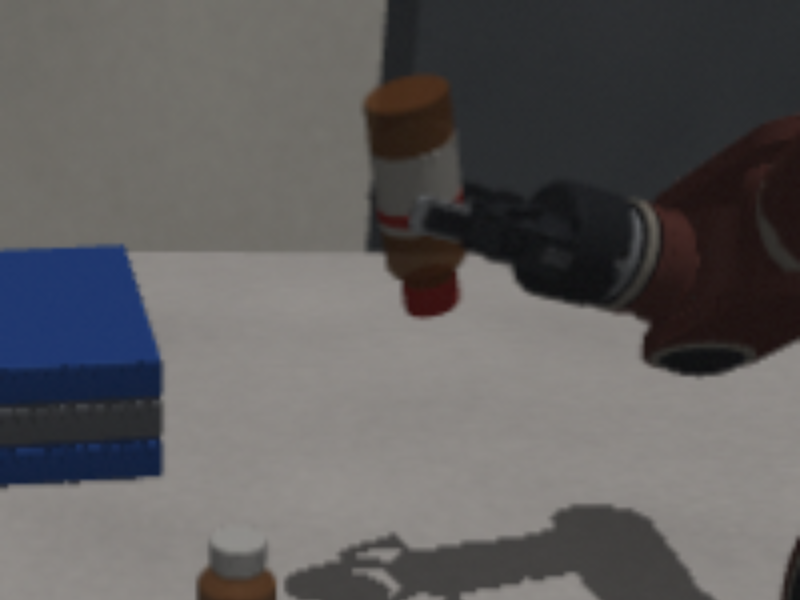

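Picture 6: the bottle is upside down, cap down, leaning about 15°. Holding a bit longer while I plan the placement.

>>> {"name": "move_arm", "arguments": {
  "translation": [
    [0, 0, 0],
    [0, 0, 0],
    [0, 0, 0],
    [0, 0, 0],
    [0, 0, 0],
    [0, 0, 0],
    [0, 0, 0]
  ],
  "dr": [
    [0, 0, 0],
    [0, 0, 0],
    [0, 0, 0],
    [0, 0, 0],
    [0, 0, 0],
    [0, 0, 0],
    [0, 0, 0]
  ]
}}

```text
clock: 8.52
eef_pos: [426.1, -341.2, 318.9]
tool_rot: [[-0.364, -0.284, 0.887], [0.931, -0.109, 0.347], [-0.001, 0.953, 0.304]]
contact_force: [-0.1, -0.8, -4.0]
gripper_width: 52.4
```

```bash
cat > place.py <<'E'
from kin import *
R0=np.array([[0.363,-0.502,0.785],[-0.932,-0.198,0.305],[0.002,-0.842,-0.54]]);p0=np.array([426.6,-342.2,59.4])
R0=Ro.from_matrix(R0).as_matrix()
ob=R0.T@(np.array([408,-350,0])-p0); ob[0]=0
PAD=np.array([632.7,267.3,70])
def pose(az,above,xy=PAD[:2],base=70):
    R=E("z",az-21.25)@R0; return np.r_[xy,base+above]-R@ob,R
E
python3 - <<'E'
from place import *
s=log();x,e=fit();print("ob",ob)
q0=np.array([-73.1,6.5,121.6,61,73.6,-35.2])
for az in (40,60,80,100,120):
  for ab in (0,60,200):
    p,R=pose(az,ab); r=min((ik(p,R,q0+d,x) for d in ([80,0,0,0,0,0],[80,20,-40,-20,30,0],[60,20,-40,20,0,-20])),key=lambda r:r[1]); print(az,ab,np.round(p),np.round(r[0]),round(r[1],1))
E
```

```text
t 8.52 q [-76.9   3.2 122.  100.2 106.7 147.5] p [ 426.1 -341.2  318.9] w 52.44966809657507 F [-0.1 -0.8 -4. ]
[[-0.364, -0.284, 0.887], [0.931, -0.109, 0.347], [-0.001, 0.953, 0.304]]
ob [ 0.         60.88938814 15.08296718]
40 0 [648. 280. 129.] [  7.  -0. 120.  75.  29.  -3.] 0.0
40 60 [648. 280. 189.] [  7.  -6. 119.  64.  31.  10.] 0.0
40 200 [648. 280. 329.] [  7. -16. 112.  46.  40.  32.] 0.0
60 0 [643. 285. 129.] [  1.   6. 114.  70.  50. -13.] 0.0
60 60 [643. 285. 189.] [  1.   0. 113.  65.  53.  -5.] 0.0
60 200 [643. 285. 329.] [  1.  -9. 107.  57.  60.  10.] 0.0
80 0 [636. 287. 129.] [ -2.  14. 105.  63.  69. -21.] 0.0
80 60 [636. 287. 189.] [ -2.   9. 103.  61.  72. -15.] 0.0
80 200 [636. 287. 329.] [-2.  1. 98. 58. 79. -3.] 0.0
100 0 [629. 287. 129.] [ -2.  22.  94.  56.  85. -28.] 0.0
100 60 [629. 287. 189.] [ -2.  18.  93.  56.  88. -24.] 0.0
100 200 [629. 287. 329.] [ -2.  10.  87.  56.  95. -13.] 0.0
120 0 [622. 285. 129.] [  1.  30.  82.  48. 100. -36.] 0.0
120 60 [622. 285. 189.] [  1.  27.  81.  49. 103. -32.] 0.0
120 200 [622. 285. 329.] [  1.  20.  76.  52. 111. -22.] 0.0
```

>>> {"name": "move_arm", "arguments": {
  "translation": [
    [0, 0, 0],
    [0, 0, 0],
    [0, 0, 0],
    [0, 0, 0],
    [0, 0, 0],
    [0, 0, 0],
    [0, 0, 0],
    [0, 0, 0]
  ],
  "dr": [
    [0, 0, -0.1],
    [0, 0, -0.22],
    [0, 0, -0.34],
    [0, 0, -0.46],
    [0, 0, -0.58],
    [0, 0, -0.7],
    [0, 0, -0.82],
    [0, 0, -0.94]
  ]
}}

```text
clock: 9.18
eef_pos: [426.1, -341.2, 319.0]
tool_rot: [[0.018, -0.461, 0.887], [0.633, 0.692, 0.347], [-0.774, 0.556, 0.304]]
contact_force: [-0.2, -0.1, -3.2]
gripper_width: 52.1
```

>>> {"name": "move_arm", "arguments": {
  "translation": [
    [0, 0, 0],
    [0, 0, 0],
    [0, 0, 0],
    [0, 0, 0],
    [0, 0, 0],
    [0, 0, 0],
    [0, 0, 0],
    [0, 0, 0]
  ],
  "dr": [
    [0, 0, -0.12],
    [0, 0, -0.24],
    [0, 0, -0.36],
    [0, 0, -0.48],
    [0, 0, -0.6],
    [0, 0, -0.72],
    [0, 0, -0.84],
    [0, 0, -0.96]
  ]
}}

```text
clock: 9.85
eef_pos: [426.1, -341.2, 318.9]
tool_rot: [[0.388, -0.25, 0.887], [-0.203, 0.916, 0.347], [-0.899, -0.315, 0.304]]
contact_force: [0.4, -0.6, -3.8]
gripper_width: 51.8
```

>>> {"name": "move_arm", "arguments": {
  "translation": [
    [0, 0, 0],
    [0, 0, 0],
    [0, 0, 0],
    [0, 0, 0],
    [0, 0, 0],
    [0, 0, 0],
    [0, 0, 0],
    [0, 0, 0]
  ],
  "dr": [
    [0, 0, -0.12],
    [0, 0, -0.24],
    [0, 0, -0.36],
    [0, 0, -0.48],
    [0, 0, -0.6],
    [0, 0, -0.72],
    [0, 0, -0.84],
    [0, 0, -0.96]
  ]
}}

```text
clock: 10.52
eef_pos: [426.1, -341.2, 318.9]
tool_rot: [[0.427, 0.174, 0.887], [-0.867, 0.359, 0.347], [-0.258, -0.917, 0.304]]
contact_force: [-0.6, 0.0, -4.5]
gripper_width: 52.2
```

>>> {"name": "move_arm", "arguments": {
  "translation": [
    [0, 0, 0],
    [0, 0, 0],
    [0, 0, 0],
    [0, 0, 0]
  ],
  "dr": [
    [0, 0, -0.12],
    [0, 0, -0.22],
    [0, 0, -0.28],
    [0, 0, -0.28]
  ]
}}

```text
clock: 10.85
eef_pos: [426.1, -341.2, 318.9]
tool_rot: [[0.364, 0.284, 0.887], [-0.931, 0.11, 0.347], [0.001, -0.953, 0.304]]
contact_force: [-0.2, -0.1, -3.9]
gripper_width: 52.3
```

>>> {"name": "move_arm", "arguments": {
  "translation": [
    [0, 0, 0],
    [0, 0, 0],
    [0, 0, 0],
    [0, 0, 0],
    [0, 0, 0],
    [0, 0, 0],
    [0, 0, 0],
    [0, 0, 0]
  ],
  "dr": [
    [-0.12, 0, 0],
    [-0.24, 0, 0],
    [-0.36, 0, 0],
    [-0.48, 0, 0],
    [-0.6, 0, 0],
    [-0.72, 0, 0],
    [-0.82, 0, 0],
    [-0.88, 0, 0]
  ]
}}

```text
clock: 11.52
eef_pos: [426.2, -341.3, 321.4]
tool_rot: [[0.364, -0.506, 0.782], [-0.931, -0.2, 0.304], [0.002, -0.839, -0.544]]
contact_force: [0.2, 1.1, -2.8]
gripper_width: 52.2
```

Run:
```python
from place import *
s=log(); R=np.array(s["tool_rot"]);p=np.array(s["eef_pos"])
for az in (85,):
  pt,Rt=pose(az,190); print("d",np.round(R.T@(pt-p)),"rv",np.round(Ro.from_matrix(R.T@Rt).as_rotvec(),3))
```

```text
t 11.52 q [-73.  -17.  114.3  56.8  89.6  -8.6] p [ 426.2 -341.3  321.4] w 52.158633320800405 F [ 0.2  1.1 -2.8]
[[0.364, -0.506, 0.782], [-0.931, -0.2, 0.304], [0.002, -0.839, -0.544]]
d [-510. -229.  355.] rv [ 0.007 -0.935 -0.602]
```

>>> {"name": "move_arm", "arguments": {
  "translation": [
    [-0.015, -0.007, 0.01],
    [-0.04, -0.018, 0.028],
    [-0.068, -0.031, 0.047],
    [-0.096, -0.043, 0.067],
    [-0.124, -0.056, 0.086],
    [-0.152, -0.068, 0.106],
    [-0.18, -0.081, 0.125],
    [-0.204, -0.092, 0.142]
  ],
  "dr": [
    [0, 0, 0],
    [0, 0, 0],
    [0, 0, 0],
    [0, 0, 0],
    [0, 0, 0],
    [0, 0, 0],
    [0, 0, 0],
    [0, 0, 0]
  ]
}}

```text
clock: 12.18
eef_pos: [509.0, -86.9, 319.0]
tool_rot: [[0.365, -0.504, 0.783], [-0.931, -0.195, 0.309], [-0.003, -0.841, -0.54]]
contact_force: [0.6, -0.0, -2.5]
gripper_width: 52.4
```

>>> {"name": "move_arm", "arguments": {
  "translation": [
    [-0.025, -0.011, 0.017],
    [-0.05, -0.022, 0.035],
    [-0.076, -0.034, 0.053],
    [-0.102, -0.046, 0.071],
    [-0.128, -0.057, 0.089],
    [-0.154, -0.069, 0.107],
    [-0.18, -0.081, 0.125],
    [-0.204, -0.092, 0.142]
  ],
  "dr": [
    [0, -0.04, -0.025],
    [0, -0.08, -0.05],
    [0, -0.13, -0.083],
    [0, -0.18, -0.116],
    [0, -0.23, -0.148],
    [0, -0.28, -0.18],
    [0, -0.33, -0.212],
    [0, -0.38, -0.245]
  ]
}}

```text
clock: 12.85
eef_pos: [591.9, 164.6, 319.5]
tool_rot: [[0.738, -0.367, 0.567], [-0.675, -0.397, 0.621], [-0.003, -0.841, -0.541]]
contact_force: [0.6, 0.3, -3.0]
gripper_width: 52.0
```

Run:
```python
from place import *
s=log(); R=np.array(s["tool_rot"]);p=np.array(s["eef_pos"])
for az in (85,):
  pt,Rt=pose(az,120); print("d",np.round(R.T@(pt-p)),"rv",np.round(Ro.from_matrix(R.T@Rt).as_rotvec(),3))
```

```text
t 12.85 q [-11.  -23.4 119.4  55.6  60.6  12.9] p [591.9 164.6 319.5] w 52.03483113117399 F [ 0.6  0.3 -3. ]
[[0.738, -0.367, 0.567], [-0.675, -0.397, 0.621], [-0.003, -0.841, -0.541]]
d [-51.  -5. 138.] rv [ 0.001 -0.548 -0.358]
```

>>> {"name": "move_arm", "arguments": {
  "translation": [
    [-0.007, -0.001, 0.018],
    [-0.014, -0.001, 0.038],
    [-0.022, -0.002, 0.058],
    [-0.03, -0.003, 0.08],
    [-0.038, -0.004, 0.102],
    [-0.045, -0.005, 0.122],
    [-0.051, -0.005, 0.138],
    [-0.051, -0.005, 0.138]
  ],
  "dr": [
    [0, -0.075, -0.049],
    [0, -0.16, -0.104],
    [0, -0.245, -0.16],
    [0, -0.33, -0.216],
    [0, -0.42, -0.275],
    [0, -0.5, -0.327],
    [0, -0.548, -0.358],
    [0, -0.548, -0.358]
  ]
}}

```text
clock: 13.52
eef_pos: [635.7, 285.5, 246.0]
tool_rot: [[0.996, -0.05, 0.073], [-0.088, -0.54, 0.837], [-0.002, -0.84, -0.543]]
contact_force: [-0.6, -0.7, -5.2]
gripper_width: 52.4
```

Run:
```python
from place import *
im=capture("side"); im2=capture("top")
s=log(); R=np.array(s["tool_rot"]);p=np.array(s["eef_pos"])
b=p+R@ob; up=R@(R0.T@[0,0,1]); print("bottle est",np.round(b,1),np.round(up,3))
for c,I in (("side",im),("top",im2)):
    r,g,bb=[I[...,k].astype(int) for k in range(3)]
    m=((r>2.2*g)&(r>2.2*bb)&(r>70)).astype(np.uint8); n,l,st,ce=cv2.connectedComponentsWithStats(m)
    print(c,"pred cap",proj(c,b+130*up)[0],"pad pred",proj(c,PAD)[0])
    for k in range(1,n):
        if st[k,4]>25: print(ce[k],st[k,4],np.round(atz(c,ce[k],b[2]+132),1))
pt,Rt=pose(85,2); print("d",np.round(R.T@(pt-p),1),"rv",np.round(Ro.from_matrix(R.T@Rt).as_rotvec(),3))
save("pics/both.png",np.vstack([cv2.resize(im[150:400,120:400],(560,500))[:,:,:],im2[120:220,:][:,0:560]]))
```

```text
t 13.62 q [ -2.2   7.   99.1  58.8  78.9 -12.2] p [635.3 284.2 248.4] w 52.36500578387317 F [ 0.1  0.8 -4. ]
[[0.996, -0.048, 0.077], [-0.091, -0.54, 0.837], [0.001, -0.84, -0.542]]
bottle est [633.5 264.  189. ] [0.001 0.003 1.   ]
side pred cap [225.33958743 184.12372437] pad pred [238.4747792  299.74063037]
[225.51732102 181.99538106] 433 [633.6 262.1 321. ]
[338.78181818 282.03030303] 165 [495.4 434.3 321. ]
top pred cap [145.60457833 165.24575906] pad pred [175.76892314 187.49565614]
[145.40789474 165.06140351] 228 [633.6 264.1 321. ]
[191.86075949 256.60759494] 79 [452.3 170.1 321. ]
d [-1.4 96.6 66. ] rv [ 0.003 -0.003 -0.003]
```

View pics/both.png

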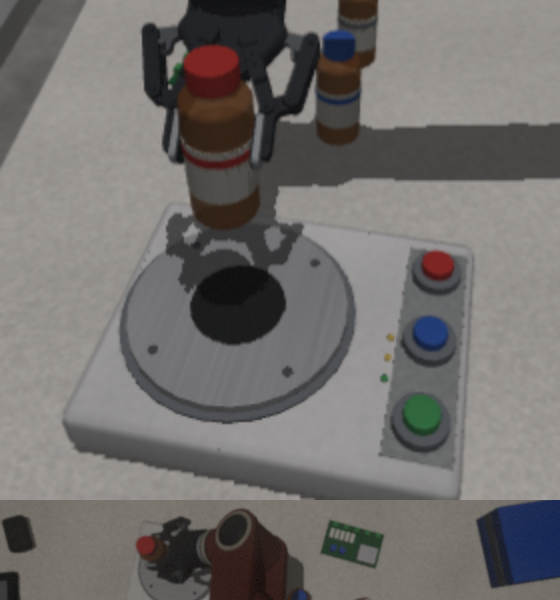

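Picture 7: the bottle is upright in the gripper above the pad. The predicted cap position matches both cameras within 2 px. Descending.

>>> {"name": "move_arm", "arguments": {
  "translation": [
    [0, 0.008, 0.006],
    [-0.001, 0.02, 0.014],
    [-0.001, 0.034, 0.023],
    [-0.001, 0.048, 0.033],
    [-0.001, 0.061, 0.042],
    [-0.001, 0.073, 0.05],
    [-0.001, 0.082, 0.056],
    [-0.001, 0.087, 0.06]
  ],
  "dr": [
    [0, 0, 0],
    [0, 0, 0],
    [0, 0, 0],
    [0, 0, 0],
    [0, 0, 0],
    [0, 0, 0],
    [0, 0, 0],
    [0, 0, 0]
  ]
}}

```text
clock: 14.28
eef_pos: [634.8, 286.9, 141.5]
tool_rot: [[0.996, -0.048, 0.078], [-0.092, -0.541, 0.836], [0.002, -0.84, -0.543]]
contact_force: [-0.1, -0.9, -4.3]
gripper_width: 52.0
```

>>> {"name": "move_arm", "arguments": {
  "translation": [
    [0, 0.002, 0.001],
    [0, 0.004, 0.003],
    [0, 0.006, 0.004],
    [0, 0.007, 0.005],
    [0, 0.008, 0.0055],
    [0, 0.009, 0.006],
    [0, 0.009, 0.006],
    [0, 0.009, 0.006]
  ],
  "dr": [
    [0, 0, 0],
    [0, 0, 0],
    [0, 0, 0],
    [0, 0, 0],
    [0, 0, 0],
    [0, 0, 0],
    [0, 0, 0],
    [0, 0, 0]
  ]
}}

```text
clock: 14.95
eef_pos: [635.9, 287.3, 133.7]
tool_rot: [[0.996, -0.045, 0.08], [-0.091, -0.54, 0.837], [0.006, -0.84, -0.542]]
contact_force: [0.4, 0.2, -3.7]
gripper_width: 52.0
```

Run:
```python
from place import *
s=log(); R=np.array(s["tool_rot"]);p=np.array(s["eef_pos"]); b=p+R@ob; print("bottle est",np.round(b,1),"down1mm tool",R.T@[0,0,-1])
```

```text
t 14.95 q [ -1.9  15.3 101.9  61.3  72.9 -22.2] p [635.9 287.3 133.7] w 51.9614389256684 F [ 0.4  0.2 -3.7]
[[0.996, -0.045, 0.08], [-0.091, -0.54, 0.837], [0.006, -0.84, -0.542]]
bottle est [634.4 267.   74.4] down1mm tool [-0.00568461  0.84029093  0.54210593]
```

>>> {"name": "move_arm", "arguments": {
  "translation": [
    [0, 0.0008, 0.0005],
    [0, 0.0017, 0.0011],
    [0, 0.0023, 0.0015],
    [0, 0.0029, 0.0019],
    [0, 0.0034, 0.0022],
    [0, 0.0034, 0.0022]
  ],
  "dr": [
    [0, 0, 0],
    [0, 0, 0],
    [0, 0, 0],
    [0, 0, 0],
    [0, 0, 0],
    [0, 0, 0]
  ]
}}

```text
clock: 15.45
eef_pos: [635.8, 287.3, 129.5]
tool_rot: [[0.996, -0.045, 0.079], [-0.091, -0.54, 0.837], [0.005, -0.84, -0.542]]
contact_force: [-0.5, 0.2, -2.9]
gripper_width: 52.5
```

Run:
```python
from place import *
s=log(); R=np.array(s["tool_rot"]);p=np.array(s["eef_pos"]); b=p+R@ob; print("bottle est",np.round(b,1))
```

```text
t 15.45 q [ -1.9  15.7 101.9  61.4  72.8 -22.5] p [635.8 287.3 129.5] w 52.51839600799811 F [-0.5  0.2 -2.9]
[[0.996, -0.045, 0.079], [-0.091, -0.54, 0.837], [0.005, -0.84, -0.542]]
bottle est [634.3 267.1  70.2]
```

>>> {"name": "move_arm", "arguments": {
  "translation": [
    [0, 0.0003, 0.0002],
    [0, 0.0006, 0.0004],
    [0, 0.0008, 0.0005],
    [0, 0.0008, 0.0005]
  ],
  "dr": [
    [0, 0, 0],
    [0, 0, 0],
    [0, 0, 0],
    [0, 0, 0]
  ]
}}

```text
clock: 15.78
eef_pos: [635.9, 287.4, 129.4]
tool_rot: [[0.996, -0.044, 0.079], [-0.091, -0.539, 0.837], [0.006, -0.841, -0.541]]
contact_force: [-2.4, -2.0, 1.2]
gripper_width: 52.3
```

It's touching the pad (Fz went from −4 to +1 N). Releasing.

>>> {"name": "move_arm", "arguments": {
  "translation": [
    [0, 0, 0],
    [0, 0, 0],
    [0, 0, 0],
    [0, 0, 0],
    [0, 0, 0],
    [0, 0, 0],
    [0, 0, 0],
    [0, 0, 0]
  ],
  "dr": [
    [0, 0, 0],
    [0, 0, 0],
    [0, 0, 0],
    [0, 0, 0],
    [0, 0, 0],
    [0, 0, 0],
    [0, 0, 0],
    [0, 0, 0]
  ],
  "fingers": 1
}}

```text
clock: 16.45
eef_pos: [635.8, 287.3, 128.4]
tool_rot: [[0.996, -0.045, 0.08], [-0.091, -0.54, 0.836], [0.005, -0.84, -0.542]]
contact_force: [-0.5, -0.2, -0.2]
gripper_width: 85.1
```

Run:
```python
from place import *
s=log(); save("pics/w5.png",np.hstack([cv2.resize(capture("wrist"),(400,300)),cv2.resize(capture("side")[150:400,120:400],(336,300))]))
```

```text
t 16.45 q [ -1.9  15.8 101.9  61.5  72.7 -22.6] p [635.8 287.3 128.4] w 85.1378295101183 F [-0.5 -0.2 -0.2]
[[0.996, -0.045, 0.08], [-0.091, -0.54, 0.836], [0.005, -0.84, -0.542]]
```

View pics/w5.png

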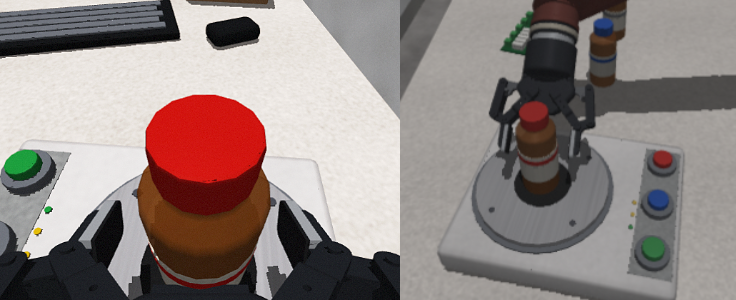

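Picture 8: the bottle stands on the pad and the fingers are clear of it on both sides. Retreating, then up.

>>> {"name": "move_arm", "arguments": {
  "translation": [
    [0, 0, -0.01],
    [0, 0, -0.025],
    [0, 0, -0.045],
    [0, 0, -0.07],
    [0, 0, -0.095],
    [0, 0, -0.12],
    [0, 0, -0.145],
    [0, 0, -0.165]
  ],
  "dr": [
    [0, 0, 0],
    [0, 0, 0],
    [0, 0, 0],
    [0, 0, 0],
    [0, 0, 0],
    [0, 0, 0],
    [0, 0, 0],
    [0, 0, 0]
  ]
}}

```text
clock: 17.22
eef_pos: [623.0, 146.6, 220.2]
tool_rot: [[0.996, -0.044, 0.082], [-0.093, -0.541, 0.836], [0.008, -0.84, -0.543]]
contact_force: [-0.2, 0.8, 0.4]
gripper_width: 85.9
```

>>> {"name": "move_arm", "arguments": {
  "translation": [
    [0, -0.017, -0.011],
    [0, -0.035, -0.022],
    [0, -0.053, -0.034],
    [0, -0.071, -0.046],
    [0, -0.088, -0.057],
    [0, -0.104, -0.067],
    [0, -0.118, -0.076],
    [0, -0.118, -0.076]
  ],
  "dr": [
    [-0.1, 0, 0],
    [-0.22, 0, 0],
    [-0.34, 0, 0],
    [-0.46, 0, 0],
    [-0.58, 0, 0],
    [-0.7, 0, 0],
    [-0.82, 0, 0],
    [-0.94, 0, 0]
  ],
  "fingers": -1
}}

```text
clock: 17.88
eef_pos: [623.3, 148.2, 366.7]
tool_rot: [[0.995, -0.093, 0.022], [-0.094, -0.994, 0.052], [0.017, -0.054, -0.998]]
contact_force: [0.9, 0.4, 0.7]
gripper_width: -0.2
```

Run:
```python
from place import *
im=capture("top"); im2=capture("side"); s=log(); R=np.array(s["tool_rot"]);p=np.array(s["eef_pos"])
for c,I in (("top",im),("side",im2)):
    r,g,b=[I[...,k].astype(int) for k in range(3)]
    for nm,m,z in (("green",(g>1.6*r)&(g>1.6*b)&(g>60),73),("cap",(r>2.2*g)&(r>2.2*b)&(r>70),205),("blue",(b>1.6*r)&(b>1.5*g)&(b>60),73)):
        n,l,st,ce=cv2.connectedComponentsWithStats(m.astype(np.uint8))
        for k in range(1,n):
            if 25<st[k,4]<900: print(c,nm,np.round(ce[k],1),st[k,4],np.round(atz(c,ce[k],z),1))
x,e=fit()
az=-5
for az in (-5,):
    c=np.radians(az); xx=np.array([np.cos(c),np.sin(c),0]); z=np.array([0,0,-1]); Rt=np.column_stack([xx,np.cross(z,xx),z])
    print("d",np.round(R.T@(np.array([479,371,330])-p)),"rv",np.round(Ro.from_matrix(R.T@Rt).as_rotvec(),3)); print(ik([479,371,100],Rt,np.array(s["qpos"]),x))
```

```text
t 17.98 q [ 5.6  1.5 81.7  3.2 95.6 11. ] p [622.2 151.4 362. ] w 0.217251263784284 F [ 0.1  0.5 -1. ]
[[0.996, -0.087, 0.015], [-0.088, -0.994, 0.057], [0.01, -0.058, -0.998]]
top cap [162.1 176.1] 198 [635.2 264.4 205. ]
top blue [298.7 216.9] 167 [552.2 -52.6  73. ]
side green [330.7 356.2] 248 [478.7 372.4  73. ]
side cap [230.8 243. ] 324 [635.8 262.5 205. ]
side cap [338.7 281.4] 148 [475.1 335.8 205. ]
side blue [256.6  70.1] 159 [ 681.8 -879.    73. ]
side blue [268.4  87.9] 349 [ 624.7 -692.4   73. ]
side blue [225.  95.] 43 [ 776.6 -623.3   73. ]
side blue [262.8 113.9] 180 [ 632.7 -473.6   73. ]
side blue [228.7 116.5] 47 [ 741.9 -452.2   73. ]
side blue [289.5 170.7] 143 [ 544.1 -141.4   73. ]
side blue [235.9 182.5] 67 [677.  -85.5  73. ]
side blue [335.2 315.8] 220 [465.1 299.2  73. ]
d [-162. -204.   42.] rv [-0.058 -0.01  -0.001]
(array([ 3.07223135e+01,  7.00377626e+00,  1.01229554e+02, -4.49546858e-16,
        7.17666700e+01,  3.57223135e+01]), np.float64(1.7053025658242404e-13))
```

>>> {"name": "move_arm", "arguments": {
  "translation": [
    [-0.015, -0.02, 0.0],
    [-0.035, -0.045, 0.005],
    [-0.058, -0.073, 0.01],
    [-0.082, -0.103, 0.018],
    [-0.106, -0.133, 0.026],
    [-0.13, -0.163, 0.034],
    [-0.15, -0.19, 0.04],
    [-0.162, -0.204, 0.042]
  ],
  "dr": [
    [-0.01, 0, 0],
    [-0.02, 0, 0],
    [-0.03, 0, 0],
    [-0.04, 0, 0],
    [-0.05, 0, 0],
    [-0.058, 0, 0],
    [-0.058, -0.01, 0],
    [-0.058, -0.01, 0]
  ]
}}

```text
clock: 18.65
eef_pos: [477.3, 370.4, 325.1]
tool_rot: [[0.996, -0.09, -0.01], [-0.09, -0.996, 0.001], [-0.01, -0.0, -1.0]]
contact_force: [0.0, 0.1, -0.5]
gripper_width: -0.1
```

>>> {"name": "move_arm", "arguments": {
  "translation": [
    [0, 0, 0.015],
    [0, 0, 0.045],
    [0, 0, 0.08],
    [0, 0, 0.115],
    [0, 0, 0.15],
    [0, 0, 0.185],
    [0, 0, 0.21],
    [0, 0, 0.225]
  ],
  "dr": [
    [0, 0, 0],
    [0, 0, 0],
    [0, 0, 0],
    [0, 0, 0],
    [0, 0, 0],
    [0, 0, 0],
    [0, 0, 0],
    [0, 0, 0]
  ]
}}

```text
clock: 19.32
eef_pos: [476.5, 365.6, 96.4]
tool_rot: [[0.995, -0.094, -0.012], [-0.094, -0.996, -0.003], [-0.012, 0.004, -1.0]]
contact_force: [-0.2, -0.6, 1.0]
gripper_width: -0.0
```

Run:
```python
from place import *
im=capture("side"); s=log(); R=np.array(s["tool_rot"]);p=np.array(s["eef_pos"]); print(np.round(R.T@(np.array([479,371.5,73])-p),1))
save("pics/g.png",cv2.resize(im[220:420,180:420],(720,600)))
```

```text
t 19.37 q [ 30.3   7.1 101.7   0.2  72.1  35.7] p [475.4 364.9  94.2] w 0.0059041596835574155 F [-2.  -0.5 -1.9]
[[0.995, -0.094, -0.015], [-0.094, -0.996, -0.005], [-0.015, 0.006, -1.0]]
[ 3.3 -7.1 21.1]
```

View pics/g.png

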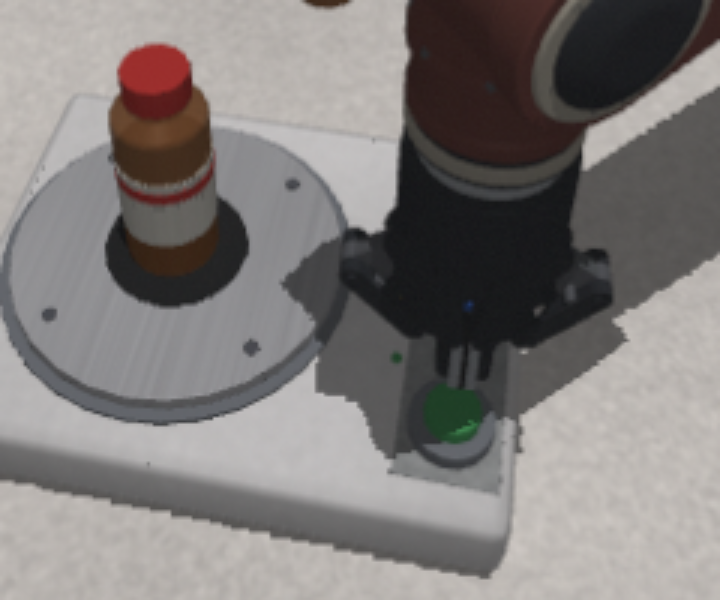

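Picture 9: the shut fingertips are just behind the green button. They need about 7 mm in +y, and the bottle is standing upright on the pad.

>>> {"name": "move_arm", "arguments": {
  "translation": [
    [0.002, -0.003, 0.002],
    [0.003, -0.007, 0.005],
    [0.003, -0.007, 0.01],
    [0.003, -0.007, 0.01],
    [0.003, -0.007, 0.01]
  ],
  "dr": [
    [0, 0, 0],
    [0, 0, 0],
    [0, 0, 0],
    [0, 0, 0],
    [0, 0, 0]
  ]
}}

```text
clock: 19.78
eef_pos: [482.7, 376.4, 93.1]
tool_rot: [[0.996, -0.091, -0.004], [-0.091, -0.996, 0.001], [-0.004, -0.001, -1.0]]
contact_force: [0.3, -0.3, 0.6]
gripper_width: -0.2
```

Run:
```python
from place import *
s=log(); R=np.array(s["tool_rot"]);p=np.array(s["eef_pos"]); print(np.round(R.T@(np.array([479,371.5,73])-p),1))
```

```text
t 19.78 q [ 30.9   8.3 100.5   0.2  71.3  36.1] p [482.7 376.4  93.1] w -0.1833814965409272 F [ 0.3 -0.3  0.6]
[[0.996, -0.091, -0.004], [-0.091, -0.996, 0.001], [-0.004, -0.001, -1.0]]
[-3.2  5.2 20.1]
```

>>> {"name": "move_arm", "arguments": {
  "translation": [
    [-0.0035, 0.005, 0.003],
    [-0.0035, 0.005, 0.008],
    [-0.0035, 0.005, 0.014],
    [-0.0035, 0.005, 0.019],
    [-0.0035, 0.005, 0.022],
    [-0.0035, 0.005, 0.025],
    [-0.0035, 0.005, 0.0275],
    [-0.0035, 0.005, 0.0275]
  ],
  "dr": [
    [0, 0, 0],
    [0, 0, 0],
    [0, 0, 0],
    [0, 0, 0],
    [0, 0, 0],
    [0, 0, 0],
    [0, 0, 0],
    [0, 0, 0]
  ]
}}

```text
clock: 20.45
eef_pos: [478.4, 371.6, 70.6]
tool_rot: [[0.996, -0.09, -0.006], [-0.09, -0.996, -0.002], [-0.006, 0.002, -1.0]]
contact_force: [-13.1, -9.4, 31.4]
gripper_width: 0.2
```

Run:
```python
from place import *
s=log(); im=capture("side"); w=capture("wrist")
s=log(); print([r["confidence"] for r in find_in("wrist","start")][:1])
save("pics/p.png",np.hstack([cv2.resize(im[330:390,290:370],(480,360)),cv2.resize(w,(320,360))]))
```

```text
t 20.45 q [3.080e+01 9.200e+00 1.019e+02 1.000e-01 6.930e+01 3.590e+01] p [478.4 371.6  70.6] w 0.21556129749235847 F [-13.1  -9.4  31.4]
[[0.996, -0.09, -0.006], [-0.09, -0.996, -0.002], [-0.006, 0.002, -1.0]]
t 20.55 q [3.080e+01 9.200e+00 1.019e+02 1.000e-01 6.920e+01 3.590e+01] p [478.4 371.6  70.6] w -0.13583194821924138 F [-13.4  -9.3  30.3]
[[0.996, -0.09, -0.006], [-0.09, -0.996, -0.002], [-0.006, 0.002, -1.0]]
[0.56]
```

View pics/p.png

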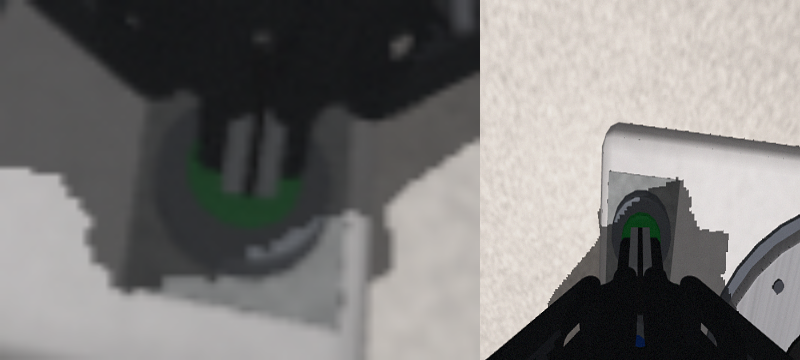

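Picture 10: the fingertips are on the green cap, which looks sunk into its collar, at 31 N (5 N needed). But the TCP reads 70.6 rather than about 67. I'll back off in steps to check the travel.

>>> {"name": "move_arm", "arguments": {
  "translation": [
    [0, 0, -0.001],
    [0, 0, -0.003],
    [0, 0, -0.0045],
    [0, 0, -0.0045],
    [0, 0, -0.0045]
  ],
  "dr": [
    [0, 0, 0],
    [0, 0, 0],
    [0, 0, 0],
    [0, 0, 0],
    [0, 0, 0]
  ]
}}

```text
clock: 21.02
eef_pos: [478.3, 371.6, 70.9]
tool_rot: [[0.996, -0.091, -0.005], [-0.091, -0.996, -0.0], [-0.005, 0.001, -1.0]]
contact_force: [-4.1, -3.1, 10.9]
gripper_width: -0.2
```

>>> {"name": "move_arm", "arguments": {
  "translation": [
    [0, 0, -0.001],
    [0, 0, -0.002],
    [0, 0, -0.002],
    [0, 0, -0.002]
  ],
  "dr": [
    [0, 0, 0],
    [0, 0, 0],
    [0, 0, 0],
    [0, 0, 0]
  ]
}}

```text
clock: 21.35
eef_pos: [478.2, 371.6, 71.5]
tool_rot: [[0.996, -0.091, -0.005], [-0.091, -0.996, 0.0], [-0.005, 0.0, -1.0]]
contact_force: [-1.2, -1.0, 5.2]
gripper_width: 0.1
```

>>> {"name": "move_arm", "arguments": {
  "translation": [
    [0, 0, -0.001],
    [0, 0, -0.002],
    [0, 0, -0.002],
    [0, 0, -0.002]
  ],
  "dr": [
    [0, 0, 0],
    [0, 0, 0],
    [0, 0, 0],
    [0, 0, 0]
  ]
}}

```text
clock: 21.68
eef_pos: [478.2, 371.6, 73.2]
tool_rot: [[0.996, -0.091, -0.004], [-0.091, -0.996, 0.0], [-0.004, 0.0, -1.0]]
contact_force: [-0.6, 0.3, 2.6]
gripper_width: -0.3
```

Backing off shows a hard stop at about 70.7 mm (31 to 11 N over 0.3 mm), then the soft spring at about 5 N and 2.6 N. So the button was bottomed and fully in. Withdrawing.

>>> {"name": "move_arm", "arguments": {
  "translation": [
    [0, 0, -0.01],
    [0, 0, -0.03],
    [0, 0, -0.06],
    [0, 0, -0.095],
    [0, 0, -0.13],
    [0, 0, -0.16],
    [0, 0, -0.18],
    [0, 0, -0.18]
  ],
  "dr": [
    [0, 0, 0],
    [0, 0, 0],
    [0, 0, 0],
    [0, 0, 0],
    [0, 0, 0],
    [0, 0, 0],
    [0, 0, 0],
    [0, 0, 0]
  ]
}}

```text
clock: 22.35
eef_pos: [481.0, 372.8, 260.0]
tool_rot: [[0.996, -0.091, 0.004], [-0.091, -0.996, 0.005], [0.004, -0.006, -1.0]]
contact_force: [0.3, 0.3, 1.1]
gripper_width: -0.1
```

Run:
```python
from place import *
s=log()
for c in ("side","top"):
    I=capture(c)
    r,g,b=[I[...,k].astype(int) for k in range(3)]
    for nm,m,z in (("green",(g>1.6*r)&(g>1.6*b)&(g>60),73),("cap",(r>2.2*g)&(r>2.2*b)&(r>70),205)):
        n,l,st,ce=cv2.connectedComponentsWithStats(m.astype(np.uint8))
        for k in range(1,n):
            if 25<st[k,4]<900: print(c,nm,np.round(ce[k],1),st[k,4],np.round(atz(c,ce[k],z),1))
    if c=="side": save("pics/end.png",I)
```

```text
t 22.35 q [30.7 -0.3 93.1  0.1 86.9 35.9] p [481.  372.8 260. ] w -0.05762776452670739 F [0.3 0.3 1.1]
[[0.996, -0.091, 0.004], [-0.091, -0.996, 0.005], [0.004, -0.006, -1.0]]
side green [227.5 180.2] 417 [699.2 -94.7  73. ]
side green [330.6 357.1] 278 [479.  373.8  73. ]
side cap [231.4 246.9] 480 [633.8 271.1 205. ]
side cap [235.5 284. ] 61 [619.3 343.4 205. ]
side cap [338.4 284.2] 118 [476.  340.8 205. ]
top green [133.9 247. ] 65 [478.8 370.4  73. ]
top cap [161.8 176. ] 176 [635.4 265.  205. ]
top cap [189.7 257.4] 41 [450.9 199.2 205. ]
```

View pics/end.png

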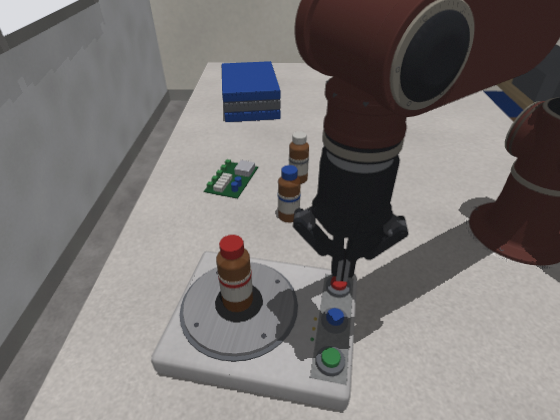

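Picture 11: the bottle stands upright on the pad at (235,275) and the green button is out again at (331,357). The arm is clear and the bystanders are in place. Handing in.

```bash
python3 -c "
from workcell import *
print(close_job())"
```

```text
the job is handed in; nothing more can be done
None
```

I completed every step of the task and handed the job in at about 22 s; `close_job()` gives no verdict, so the result isn't confirmed.

- **Inversion:** I held the red-capped bottle upside down for about 1.2 s, its axis about 165° from upright.
- **Placing:** I set it down on the pad slowly, with only a few newtons of contact, and let go. The last checks put it upright and about 4 mm (top camera) to 5 mm (side camera) from the pad's centre; the limit is 20 mm.
- **Green button:** I pressed it only after letting go of the bottle. It reached a hard stop at 31 N and sprang back out.
- **Bystanders:** In the last picture the other bottles, the circuit board and the blue and red buttons looked untouched.

**Disagreement:** the tool read about 70.7 mm high at the button's stop, where I expected about 67 mm. The force change while backing off (stiff, then springy) still showed the button fully in. I put the difference down to tool offset and calibration.

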